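# Push the empty tin through the waste bin's spring flap

## Robot

A 6-joint arm with a two-finger parallel gripper is mounted at the origin on the work surface. World frame = base frame: x ahead of the robot, y to its left, z up, the work surface at z = 0. Lengths are in mm, angles in rad, forces in N, time in s.
With the tool pointing down it reaches from about 350 to 975 mm from the base axis. Payload 7.1 kg.
Tool frame: the origin (TCP) lies at the very end of the fingers, on their centre line; the grasp point (between the pads) lies ctrl.hold_point_z behind it (ctrl.hold_point_z is the distance from the TCP to the grasp point, in mm); z points along the fingers, y is the line along which they close (so a half turn about z gives the same grasp; the last joint's range is limited). The gripper opens to 88 mm and grips with 3 to 60 N. Pads are 20 mm wide; open, the fingers measure 115 mm over their backs; the gripper's body (75 mm by 178 mm) begins 61 mm behind the grasp point.
Start: joints at [-1.125, 0.423, 1.63, -0, 1.089, -0.019], TCP at [280.166, -558.669, 222.675] pointing down, gripper open.
Joint ranges: [-3, 3], [-0.9, 2.11], [0.09, 2.58], [-1.31, 4.45], [0.11, 2.69], [-2.54, 2.54]. Speed limits (rad/s): [2.39, 2.39, 3.01, 3.14, 3.14, 3.14].

## Interface

Orientations are given as a rotation vector (axis times angle).
In Python, from workcell import ctrl gives the robot as it stands. The module is installed in compiled form; this text tells all that it offers.
- The arm moves only by the shell command python3 -m creep 'ROWS'. ROWS is JSON, a list of rows, each an object with "translation": the shift along the tool's x, y, z in mm, a list of three; "angular": the turn, a rotation vector about the tool's x, y, z in rad, a list of three; "jaw": the opening, from 0 (shut) to 1 (fully open). A call has exactly 8 rows; each row is the pose to reach, as a shift and turn from the pose commanded when the call began, along the tool's axes at that moment; what a row does not reach only later rows make up. A row lasts 1/8 s, in which the tool goes at most 62.5 mm and 10.7 degrees, less where a joint would pass 70% of its speed; a pose out of reach is approached as far as the arm can. A call with a gripper value outside its range is refused whole. The fingers move at their own pace and stop on an object; the grip force is fixed at half the most. Time passes only in rows, so rows that repeat a pose let the fingers close, or fill a call up. It gives the time, the measured TCP pose, the force, the opening and the grip force at its end, in the units of the state.
- ctrl.get_obs(): the state, without advancing time (a new reading comes with each control period).
- ctrl.get_image(name): name is "scene" or "top" or "wrist"; returns the picture (480x640x3 uint8, red, green, blue); there is no depth.
- ctrl.camera_info(name): a dict with "camera_matrix" (3x3 intrinsics, pixels), "world_from_camera" (4x4, takes a point from camera to world coordinates). Camera axes: x right, y up, looking along -z (the intrinsics and any distortion apply to the point x, -y, -z); pixel columns grow to the right and rows downward; lengths in mm; the calibration is good to about 2 mm. A picture is of the moment at which its call begins: read the wrist's pose just before it. camera_info takes no time and is no camera call; for the wrist camera it gives the pose at the moment of the call.
- ctrl.close_job(): hands the job in; it is judged then, once.
Trained networks look in the newest picture that a camera, given by its name, has taken for a name from the list of things; names that differ only in an ending like _2 or _b are one class to them, and where a whole thing is asked for, a point or a joint stands for the part that bears it (a point fixed in the world has none). Each returns a list of dicts, best first, with "score" (0 to 1); they miss things now and then, are a little off and sometimes report something else, mostly with a low value. They report only what shows in the picture. A call takes as long as a camera call. They do not tell look-alikes from the thing itself.
- ctrl.look_for(camera, label): "rect" ([left, top, right, bottom] in pixels, round what is visible of it).
The state is a dict: "t": time; "qpos": joint angles; "qvel": joint speeds; "joint_torque": joint torques, N m; "ee_pos": TCP position; "orientation": TCP orientation; "ft_force": force on the tool from outside, world axes, zero at the start; "moment": the same for the moment, N m; "width": finger opening in mm; "grasp_force": force on a finger pad.
Only numpy, scipy, OpenCV 4.12 (cv2) and the standard library are available. Lean on these libraries where they do the work, as an engineer would, in place of code of your own. Each camera call takes 0.05 s, during which the arm holds its last target. There are 200 camera calls.

## Task

The small empty round tin lying on top of the dry-waste bin belongs inside it. With one finger push the bin's self-closing flap down and keep it open, and with the other finger push the tin along the top over the edge so that it falls in; then take the hand away and let the flap close. Do not pick up or lift the tin, do not press the flap open with the tin, and leave everything else on the counter where it is.

Things in the scene. Friction and masses are not known exactly. Their poses are not given: they have to be found in the camera images.
- bin: Fixed waste bin, steel sides, black top: 250 (its x) x 170 (y) x 180 mm high; origin: centre of its underside, z up. Flat top, 4 mm thick, no rim, 180 mm up: closed deck, with the tin on it, from x = -125 to -20; mouth from x = -20 to +105, y = -65 to +65, covered flush by the flap. So its +x points from deck to flap. Hollow below, inner floor 176 mm below the top.
- flap (a joint): Steel flap, 123 (bin x) x 126 x 3 mm, hinged along the mouth's far edge (bin x = +105 mm, level with the top); its free edge is next to the deck (bin x = -18). In rad: 0 shut, grows as the free edge swings down into the bin, stop at 1.2. A spring shuts it whenever let go: 1 to 2 N opens it near the free edge, up to 8 N near the hinge. The tin's weight does not open it.
- flap_edge (a point): Middle of the flap's free edge, on its upper face; moves with the flap.
- tin: Loose empty round metal tin, flat on the bin's deck, 46 mm across, 18 mm high, about 30 g. Origin: centre of its underside, z up. Its centre starts 30 to 42 mm from the deck's edge at the mouth and within 25 mm of the bin's middle line.
- turner: Steel flat turner, 270 mm long, lying on the counter alongside the bin. Bystander. Origin: its underside.
- brush: Red brush, 200 mm long, lying on the counter alongside the bin, on the other side. Bystander. Origin: its underside.
- idli_stand: Two-tier steel idli stand, 170 mm across, 190 mm high, on the counter to the robot's right. Bystander. Origin: centre of its underside.
- tawa: Dark nonstick tawa, 250 mm across, with a black handle, to the robot's left. Bystander. Origin: centre of the pan's underside.
- jar: Lever-lock glass storage jar, 95 mm across, 136 mm high, at the far side, left of the middle. Bystander. Origin: centre of its underside.
- tumbler: Steel tumbler, 72 mm across, 95 mm high, near right. Bystander. Origin: centre of its underside.
- katori: Small steel bowl, 90 mm across, 40 mm high, far right. Bystander. Origin: centre of its underside.
Things that resemble listed ones, but are neither listed nor needed, are in the scene too. Of the things shaped like the tin, the metal one is meant.

How it is judged (in metres and radians):
On the way, in this order (a step that is already met when the one before it is completed fails the run):
1. a finger holds the flap open (over 0.2 rad) while the tin is still on the deck (value of joint flap above 0.2 rad and contact force between the fingers and bin above 0.1 N and x of tin in the frame of bin below -0.026 m and height (world z) of tin above 0.172 m), for 0.2 s.
2. the tin goes over the deck's edge while a finger still holds the flap open (value of joint flap above 0.2 rad and contact force between the fingers and bin above 0.1 N and x of tin in the frame of bin above -0.024 m and height (world z) of tin above 0.13 m).
At the end, for the whole second after the job is handed in: The tin is inside the bin (within its walls, its underside less than 100 mm above the bin's own), the flap has closed to within 0.06 rad, and no bystander is more than 30 mm from where it stood (z of tin in the frame of bin between -0.005 and 0.1 m and x of tin in the frame of bin between -0.125 and 0.125 m and y of tin in the frame of bin between -0.085 and 0.085 m and value of joint flap below 0.06 rad and distance of each of turner, brush, idli_stand, tawa, jar, tumbler, katori from where it was at the start of the episode below 0.03 m); the robot touches nothing.
It fails at once if the tin is lifted more than 20 mm above the bin's top (height (world z) of tin above 0.2 m).
It fails at once if a bystander is shifted by more than 30 mm or picked up (distance of any of turner, brush, idli_stand, tawa, jar, tumbler, katori from where it was at the start of the episode above 0.03 m).
It also fails if it takes over 27 s, if anything falls off the work surface, if the arm or the gripper's body presses on something with over 40 N, if the wrist force passes 120 N, or if a joint passes its speed limit or range.

## Working session

There is one attempt and no reset: what is moved stays moved. The work goes in short steps, Python scripts to look and compute and a shell command to move; the robot and the scene stay as the last step left them, time stands still between calls to the robot, and variables do not carry over. Pictures are saved under pics/ and viewed, at most 10 in all, crops included, and the job is handed in when it is done.

```bash
mkdir -p pics
cat > h.py <<'E'
import numpy as np, cv2
from workcell import ctrl
from scipy.spatial.transform import Rotation as R
def cam(n):
    i=ctrl.camera_info(n); return np.array(i["camera_matrix"]),np.array(i["world_from_camera"])
def back(n,px,z,c=None):
    K,T=c or cam(n); px=np.atleast_2d(np.array(px,float))
    d=np.c_[(px[:,0]-K[0,2])/K[0,0],-(px[:,1]-K[1,2])/K[1,1],-np.ones(len(px))]@T[:3,:3].T
    o=T[:3,3]; return o+d*((z-o[2])/d[:,2])[:,None]
def proj(n,P,c=None):
    K,T=c or cam(n); p=(np.atleast_2d(P)-T[:3,3])@T[:3,:3]
    return np.c_[K[0,0]*p[:,0]/-p[:,2]+K[0,2],K[1,1]*p[:,1]/p[:,2]+K[1,2]]
def save(im,f): cv2.imwrite("pics/"+f,im[:,:,::-1])
E
python3 - <<'E'
from h import *
for n in("scene","top"):
    save(ctrl.get_image(n),n+"0.png")
    K,T=cam(n);print(n,K[0,0],T[:3,3].round())
    for l in("bin","flap","tin","turner","brush"): print(l,[(np.round(d["rect"]).tolist(),round(d["score"],2)) for d in ctrl.look_for(n,l)[:4]])
print({k:np.round(v,3).tolist() for k,v in ctrl.get_obs().items()},ctrl.hold_point_z, ctrl.camera_info("top").keys())
E
```

```text
scene 494.54026182970455 [1145. -203. 1278.]
bin [([291.0, 167.0, 408.0, 284.0], 0.76), ([330.0, 172.0, 395.0, 229.0], 0.74), ([383.0, 280.0, 424.0, 328.0], 0.4)]
flap [([330.0, 174.0, 395.0, 227.0], 0.66)]
tin [([321.0, 198.0, 336.0, 220.0], 0.8), ([257.0, 239.0, 278.0, 255.0], 0.72), ([262.0, 211.0, 273.0, 227.0], 0.54)]
turner [([335.0, 248.0, 419.0, 300.0], 0.69), ([176.0, 194.0, 207.0, 234.0], 0.57)]
brush [([328.0, 171.0, 393.0, 231.0], 0.44)]
top 525.5511588992279 [ 328.  -30. 1258.]
bin [([217.0, 191.0, 359.0, 301.0], 0.74)]
flap [([235.0, 212.0, 305.0, 280.0], 0.96)]
tin [([302.0, 234.0, 324.0, 255.0], 0.91), ([364.0, 297.0, 386.0, 316.0], 0.82), ([376.0, 255.0, 393.0, 278.0], 0.63)]
turner [([218.0, 186.0, 327.0, 213.0], 0.97)]
brush []
{'t': 0.6, 'qpos': [-1.125, 0.423, 1.63, 0.0, 1.089, -0.019], 'qvel': [-0.0, -0.001, 0.0, 0.002, 0.002, -0.001], 'joint_torque': [-0.002, -54.43, -27.393, 0.064, 0.017, -0.0], 'ee_pos': [280.174, -558.664, 222.695], 'orientation': [3.057, 0.724, 0.0], 'ft_force': [0.023, 0.267, -0.142], 'moment': [-0.054, 0.007, 0.033], 'grasp_force': 0.0, 'width': 88.096} 18.700000000000003 dict_keys(['camera_matrix', 'world_from_camera'])
```

View pics/top0.png

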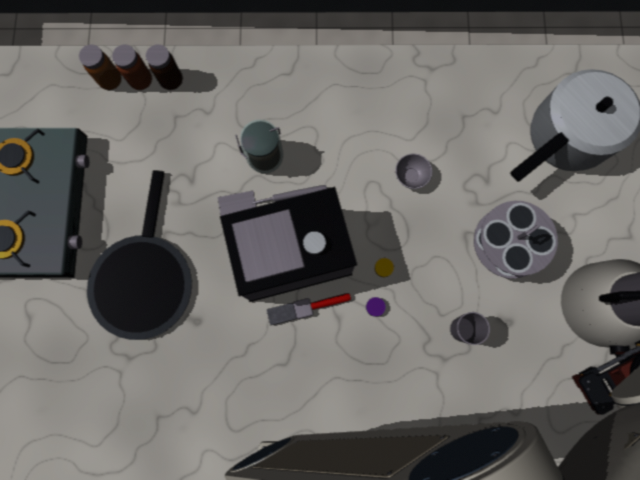

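View pics/scene0.png

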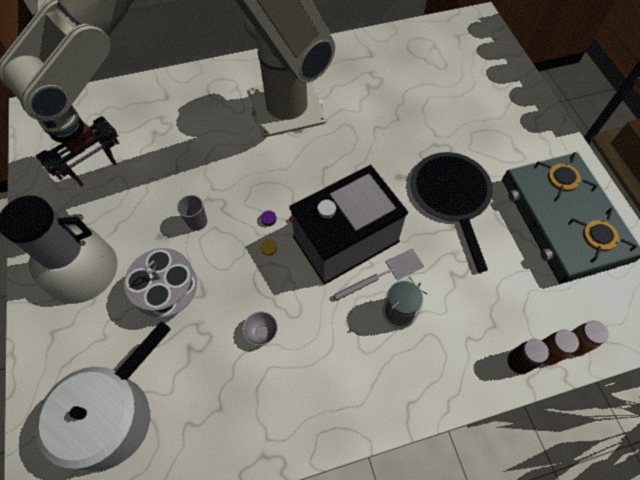

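The top view shows the bin at about (290,245). The metal tin is at (314,243) on the black deck, just right of the grey flap at (235–303, 210–280). Look-alikes on the counter are yellow at (384,268) and purple at (376,307). The tin on the deck is the only metal one, so I'll confirm it in a crop and fit the bin and tin poses.

```bash
cat > m.py <<'E'
from h import *
from scipy.optimize import least_squares
def measure(name,n="top"):
    im=ctrl.get_image(n); c=cam(n); g=cv2.cvtColor(im,cv2.COLOR_RGB2GRAY)
    L=[d["rect"] for d in ctrl.look_for(n,"flap")[:1]]; t=[d["rect"] for d in ctrl.look_for(n,"tin")[:1]]
    def blob(r):
        x0,y0,x1,y1=[int(v) for v in r]; m=np.zeros_like(g); sl=(slice(y0-3,y1+4),slice(x0-3,x1+4))
        m[sl]=cv2.threshold(g[sl],0,255,cv2.THRESH_OTSU)[1]
        cs=cv2.findContours(m,cv2.RETR_EXTERNAL,cv2.CHAIN_APPROX_NONE)[0]
        return min(cs,key=lambda k:np.hypot(*(np.array(cv2.minAreaRect(k)[0])-[(x0+x1)/2,(y0+y1)/2]))+ (99 if cv2.contourArea(k)<40 else 0))
    f=blob(L[0]); W=back(n,f[:,0,:],180,c)[:,:2].astype(np.float32)
    fr=cv2.minAreaRect(W); tk=blob(t[0]); Tw=back(n,tk[:,0,:],198,c)[:,:2].astype(np.float32)
    tc,tr=cv2.minEnclosingCircle(Tw); box=cv2.boxPoints(fr)
    e=[(box[(i+1)%4]-box[i]) for i in(0,1)]; fc=np.array(fr[0]); tc=np.array(tc)
    ax=max([s*v/np.linalg.norm(v) for v in e for s in(1,-1)],key=lambda v:v@(fc-tc))
    ay=np.array([-ax[1],ax[0]]); o=fc-43.5*ax   # flap centre at bin x=43.5
    tb=np.array([(tc-o)@ax,(tc-o)@ay])
    print("flap centre",fc.round(1),"size",np.round(fr[1],1),"yaw",round(np.arctan2(ax[1],ax[0]),4),"bin o",o.round(1),"tin w",tc.round(1),"r",round(tr,1),"tin in bin",tb.round(1))
    P=lambda b,z:proj(n,[[*(o+x*ax+y*ay),z] for x,y in b],c)
    s=5; cx,cy=P([(0,0)],180)[0].astype(int); x0,y0=cx-80,cy-60
    crop=cv2.resize(im[y0:y0+120,x0:x0+160],None,fx=s,fy=s,interpolation=cv2.INTER_CUBIC)
    dr=lambda p,col:cv2.polylines(crop,[np.int32((p-[x0,y0]+.5)*s)],True,col,1)
    dr(P([(-125,-85),(125,-85),(125,85),(-125,85)],180),(0,255,0)); dr(P([(-18,-63),(105,-63),(105,63),(-18,63)],180),(255,0,0))
    a=np.linspace(0,6.28,30)[:-1]; dr(P([(tb[0]+23*np.cos(q),tb[1]+23*np.sin(q)) for q in a],198),(0,0,255))
    save(crop,name); return o,ax,ay,tb
if __name__=="__main__":
    o,ax,ay,tb=measure("crop1.png")
    print(cam("top")[1].round(2).tolist())
E
python3 m.py
```

```text
flap centre [527.8  79.7] size [126.9 124.2] yaw 1.8333 bin o [539.1  37.7] tin w [ 480.2 -161.8] r 40.9 tin in bin [-177.4  108.6]
[[0.0, 0.98, -0.19, 328.13], [-1.0, 0.0, -0.01, -30.21], [-0.01, 0.19, 0.98, 1257.74], [0.0, 0.0, 0.0, 1.0]]
```

View pics/crop1.png

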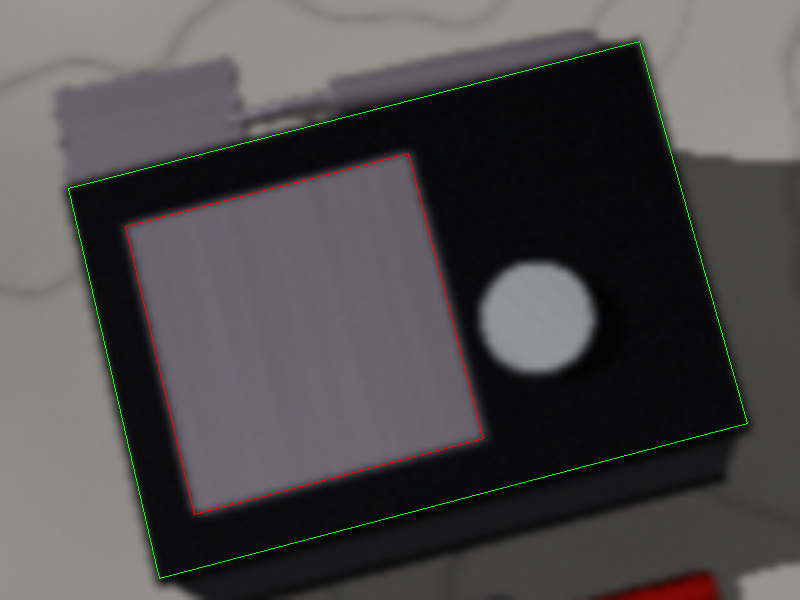

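The red and green overlays fit the flap and bin top tightly. In the crop the metal tin is at (537,317) on the deck beside the flap, but the script picked a counter look-alike as best hit. I'll choose the detection on the deck and work out the poses.

```bash
sed -i 's|t=\[d\["rect"\] for d in ctrl.look_for(n,"tin")\[:1\]\]|fm=[(L[0][0]+L[0][2])/2,(L[0][1]+L[0][3])/2]; t=[min((d["rect"] for d in ctrl.look_for(n,"tin")),key=lambda r:np.hypot((r[0]+r[2])/2-fm[0],(r[1]+r[3])/2-fm[1]))]|' m.py
cat > p.py <<'E'
from h import *
import json,sys
B=json.load(open("bin.json")); o,ax,ay=map(np.array,(B["o"],B["ax"],B["ay"]))
def goal(x,y,z,phi):  # TCP in bin frame (z above bin top), tilt; tool y -> deck side
    c,s=np.cos(phi),np.sin(phi); X=np.r_[ax,0];Z=np.array([0,0,1.])
    ty=-(c*X-s*Z); tz=-s*X-c*Z; M=np.c_[np.cross(ty,tz),ty,tz]
    return np.r_[o+x*ax+y*ay,180+z],M
def rel(p,M,s=None):
    s=s or ctrl.get_obs(); R0=R.from_rotvec(s["orientation"]).as_matrix()
    return (R0.T@(p-s["ee_pos"])).round(1).tolist(), R.from_matrix(R0.T@M).as_rotvec().round(3).tolist()
def inbin(s):
    d=np.array(s["ee_pos"]); return np.r_[(d[:2]-o)@ax,(d[:2]-o)@ay,d[2]-180].round(1)
E
python3 - <<'E'
import json; from m import *
o,ax,ay,tb=measure("crop2.png")
json.dump(dict(o=o.tolist(),ax=ax.tolist(),ay=ay.tolist(),tb=tb.tolist()),open("bin.json","w"))
from p import *
phi=np.radians(28); s=ctrl.get_obs()
x=tb[0]-23-4+31
print("t",s["t"],"R0",R.from_rotvec(s["orientation"]).as_matrix().round(3).tolist())
print("TCP contact x",x)
for z in(3-44*np.sin(phi),): 
  for k in(0,60,150):
    p,M=goal(x+k*np.sin(phi),tb[1],z+k*np.cos(phi),phi); print(k,p.round(1),rel(p,M,s))
for l in("idli_stand","tumbler","jar","katori"): print(l,[back("top",[[(d["rect"][0]+d["rect"][2])/2,(d["rect"][1]+d["rect"][3])/2]],90).round()[0].tolist() for d in ctrl.look_for("top",l)[:1]])
E
```

```text
flap centre [527.8  79.7] size [126.9 124.2] yaw 1.8333 bin o [539.1  37.7] tin w [530.4 -17.9] r 23.2 tin in bin [-51.5  22.8]
t 0.9 R0 [[0.894, 0.448, 0.0], [0.448, -0.894, -0.0], [-0.0, 0.0, -1.0]]
TCP contact x -47.45436790086751
0 [529.3 -14.1 162.3] ([466.9, -375.2, 60.4], [-0.487, -0.049, 0.198])
60 [522.   13.1 215.3] ([472.5, -402.7, 7.4], [-0.487, -0.049, 0.198])
150 [511.1  53.9 294.8] ([481.0, -444.1, -72.1], [-0.487, -0.049, 0.198])
idli_stand [[556.0, -471.0, 90.0]]
tumbler [[356.0, -361.0, 90.0]]
jar [[776.0, 112.0, 90.0]]
katori [[722.0, -250.0, 90.0]]
```

The tin reads r = 23.2 mm, as specified, and sits at bin (-51.5, 22.8), so it is 31.5 mm from the deck edge, which is in range. My plan is to tilt the hand 28° so one finger goes down onto the flap while the other stands behind the tin. First I raise the hand and carry it over.

```bash
python3 -m creep '[{"translation":[0,0,-60],"angular":[0,0,0],"jaw":1},{"translation":[30,-30,-110],"angular":[0,0,0],"jaw":1},{"translation":[70,-65,-130],"angular":[0,0,0],"jaw":1},{"translation":[115,-105,-130],"angular":[0,0,0],"jaw":1},{"translation":[160,-145,-130],"angular":[0,0,0],"jaw":1},{"translation":[205,-185,-130],"angular":[0,0,0.05],"jaw":1},{"translation":[250,-225,-130],"angular":[0,0,0.1],"jaw":1},{"translation":[290,-265,-130],"angular":[0,0,0.15],"jaw":1}]'
python3 - <<'E'
from p import *
s=ctrl.get_obs();phi=np.radians(28);print(s["t"],inbin(s),s["qpos"])
print(rel(*goal(-47.5+160*np.sin(phi),22.8,-17.7+160*np.cos(phi),phi),s))
E
```

```text
t: 2.1
ee_pos: [421.1, -189.9, 352.9]
orientation: [3.103, 0.49, 0.001]
ft_force: [1.3, -0.1, 1.2]
width: 87.9
grasp_force: 0.0
2.1 [-189.2  173.   172.9] [-4.49557634e-01  3.35267323e-02  1.82653499e+00  1.47525854e-04
  1.28074135e+00  8.08072632e-01]
([161.0, -208.9, 49.4], [-0.488, -0.013, 0.049])
```

```bash
python3 -m creep '[{"translation":[25,-32,0],"angular":[-0.08,0,0.01],"jaw":1},{"translation":[50,-65,0],"angular":[-0.16,0,0.02],"jaw":1},{"translation":[75,-98,0],"angular":[-0.24,0,0.03],"jaw":1},{"translation":[100,-130,10],"angular":[-0.32,-0.01,0.04],"jaw":1},{"translation":[125,-163,20],"angular":[-0.4,-0.012,0.045],"jaw":1},{"translation":[150,-195,35],"angular":[-0.46,-0.013,0.049],"jaw":1},{"translation":[161,-209,49],"angular":[-0.488,-0.013,0.049],"jaw":1},{"translation":[161,-209,49],"angular":[-0.488,-0.013,0.049],"jaw":1}]'
python3 - <<'E'
from p import *
s=ctrl.get_obs();phi=np.radians(28);print(s["t"],inbin(s),s["qpos"].round(2) if hasattr(s["qpos"],"round") else s["qpos"])
for k in(0,60):print(k,rel(*goal(-47.5+k*np.sin(phi),22.8,-17.7+k*np.cos(phi),phi),s))
im=ctrl.get_image("wrist");save(im,"wrist1.png");a=ctrl.get_image("top")
save(np.hstack([cv2.resize(a[150:330,200:400],(400,360)),cv2.resize(im,(400,300))[:300] if 0 else cv2.copyMakeBorder(cv2.resize(im,(400,300)),0,60,0,0,0)]),"chk1.png")
E
```

```text
t: 3.1
ee_pos: [508.6, 58.0, 302.4]
orientation: [2.632, 0.355, 0.083]
ft_force: [-0.1, 0.3, -0.1]
width: 87.7
grasp_force: 0.0
3.1 [ 27.5  24.1 122.4] [ 0.38  0.2   1.84 -0.52  1.21  1.89]
0 ([1.4, 0.6, 158.9], [-0.001, 0.001, 0.006])
60 ([1.4, 0.6, 98.9], [-0.001, 0.001, 0.006])
```

View pics/chk1.png

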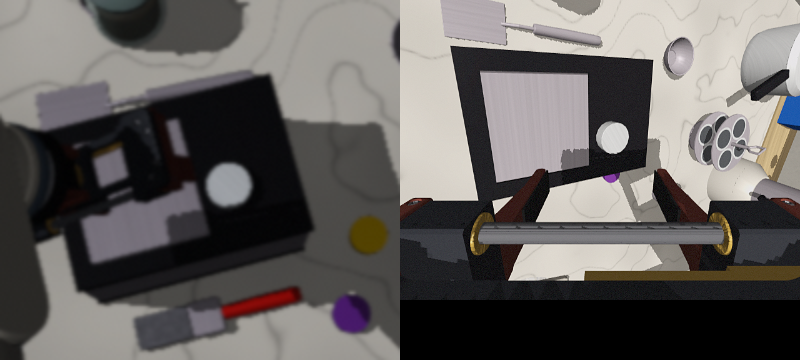

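The tilted hand is above the bin. The wrist view shows the tin at about (612,138) with the flap beside it, between the two fingers. I'll descend to just above the flap and check the tin's position with the wrist camera.

```bash
python3 -m creep '[{"translation":[1,1,25],"angular":[0,0,0.006],"jaw":1},{"translation":[1,1,50],"angular":[0,0,0.006],"jaw":1},{"translation":[1,1,75],"angular":[0,0,0.006],"jaw":1},{"translation":[1,1,95],"angular":[0,0,0.006],"jaw":1},{"translation":[1,1,98],"angular":[0,0,0.006],"jaw":1},{"translation":[1,1,98],"angular":[0,0,0.006],"jaw":1},{"translation":[1,1,98],"angular":[0,0,0.006],"jaw":1},{"translation":[1,1,98],"angular":[0,0,0.006],"jaw":1}]'
python3 - <<'E'
from p import *
s=ctrl.get_obs();phi=np.radians(28);print(s["t"],inbin(s))
for k in(0,60):print(k,rel(*goal(-47.5+k*np.sin(phi),22.8,-17.7+k*np.cos(phi),phi),s))
c=cam("wrist");im=ctrl.get_image("wrist")
W=lambda x,y,z:[*(o+x*ax+y*ay),180+z]
r=[d["rect"] for d in ctrl.look_for("wrist","tin")[:2]];print(np.round(r))
a=np.linspace(0,6.28,40)
for P,col in(([W(-51.5+23*np.cos(q),22.8+23*np.sin(q),18) for q in a],(0,0,255)),([W(-18,-63,0),W(105,-63,0),W(105,63,0),W(-18,63,0)],(255,0,0))):
    cv2.polylines(im,[np.int32(proj("wrist",P,c))],True,col,1)
# tool tip inner edges of both fingers
M=R.from_rotvec(s["orientation"]).as_matrix()
for y in(-44,44):
    q=proj("wrist",np.array(s["ee_pos"])+M@[0,y,0],c)[0];cv2.circle(im,tuple(int(v) for v in q),4,(0,255,0),1)
save(im,"wrist2.png")
E
```

```text
t: 4.2
ee_pos: [522.5, 12.1, 218.3]
orientation: [2.634, 0.343, 0.09]
ft_force: [-0.5, 0.1, 0.4]
width: 88.0
grasp_force: 0.0
4.2 [-20.4  22.6  38.3]
0 ([-0.3, -2.3, 62.2], [-0.001, -0.002, -0.004])
60 ([-0.2, -2.3, 2.2], [-0.001, -0.002, -0.004])
[[305. 222. 384. 299.]]
```

View pics/wrist2.png

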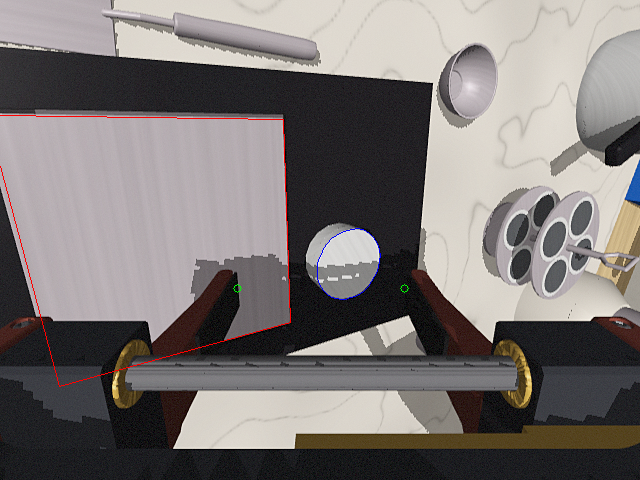

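The blue and red overlays agree with the tin at (345,262) and with the flap, and both fingers clear them. Next I descend along the tool axis: the flap finger pushes the flap open and the other finger lands behind the tin.

```bash
python3 -m creep '[{"translation":[0,0,12],"angular":[0,0,0],"jaw":1},{"translation":[0,0,24],"angular":[0,0,0],"jaw":1},{"translation":[0,0,36],"angular":[0,0,0],"jaw":1},{"translation":[0,0,48],"angular":[0,0,0],"jaw":1},{"translation":[0,0,57],"angular":[0,0,0],"jaw":1},{"translation":[0,0,61],"angular":[0,0,0],"jaw":1},{"translation":[0,0,61],"angular":[0,0,0],"jaw":1},{"translation":[0,0,61],"angular":[0,0,0],"jaw":1}]'
python3 - <<'E'
from p import *
s=ctrl.get_obs();print(s["t"],inbin(s),s["ft_force"])
im=ctrl.get_image("wrist");save(im,"wrist3.png")
E
```

```text
t: 5.3
ee_pos: [529.6, -15.9, 163.9]
orientation: [2.634, 0.343, 0.088]
ft_force: [0.0, -1.9, 0.8]
width: 88.0
grasp_force: 0.5
5.3 [-49.3  23.  -16.1] [ 0.03980539 -1.91431669  0.81353211]
```

View pics/wrist3.png

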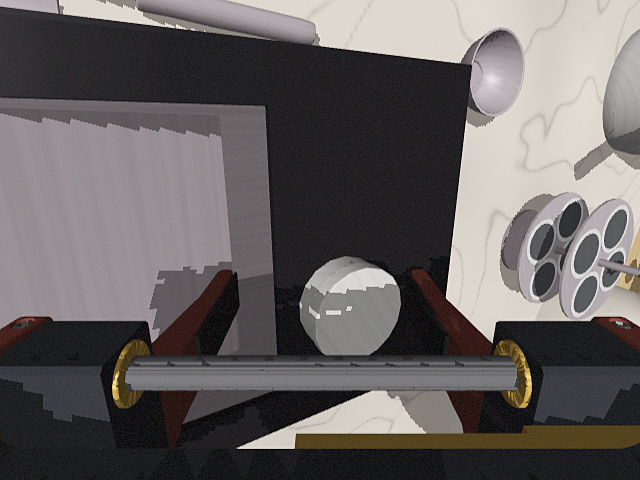

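The flap is held open (shadowed gap at about (255,200)), the tin is still on the deck at (350,307), and the right finger stands behind it. Now I push horizontally toward the mouth.

```bash
python3 -m creep '[{"translation":[0,-5,-3],"angular":[0,0,0],"jaw":1},{"translation":[0,-10.5,-5.5],"angular":[0,0,0],"jaw":1},{"translation":[0,-16,-8.5],"angular":[0,0,0],"jaw":1},{"translation":[0,-21,-11],"angular":[0,0,0],"jaw":1},{"translation":[0,-26.5,-14],"angular":[0,0,0],"jaw":1},{"translation":[0,-32,-17],"angular":[0,0,0],"jaw":1},{"translation":[0,-37,-19.5],"angular":[0,0,0],"jaw":1},{"translation":[0,-41,-22],"angular":[0,0,0],"jaw":1}]'
python3 - <<'E'
from p import *
s=ctrl.get_obs();print(s["t"],inbin(s),s["ft_force"])
im=ctrl.get_image("wrist");save(im,"wrist4.png")
E
```

```text
t: 6.35
ee_pos: [517.6, 29.4, 164.0]
orientation: [2.634, 0.343, 0.088]
ft_force: [1.0, -4.0, 4.3]
width: 87.8
grasp_force: 2.5
6.35 [ -2.4  22.9 -16. ] [ 1.0033911  -4.00275491  4.28210168]
```

View pics/wrist4.png

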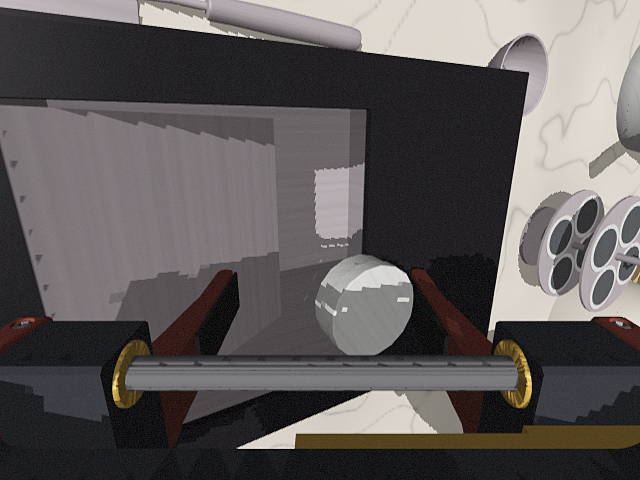

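The tin at (363,307) now overhangs the mouth's edge at (368,110), against the pusher, and the flap is well open. I continue another 25 mm.

```bash
python3 -m creep '[{"translation":[0,-4.5,-2.5],"angular":[0,0,0],"jaw":1},{"translation":[0,-9,-5],"angular":[0,0,0],"jaw":1},{"translation":[0,-13,-7],"angular":[0,0,0],"jaw":1},{"translation":[0,-17.5,-9.5],"angular":[0,0,0],"jaw":1},{"translation":[0,-22,-12],"angular":[0,0,0],"jaw":1},{"translation":[0,-22,-12],"angular":[0,0,0],"jaw":1},{"translation":[0,-22,-12],"angular":[0,0,0],"jaw":1},{"translation":[0,-22,-12],"angular":[0,0,0],"jaw":1}]'
python3 - <<'E'
from p import *
s=ctrl.get_obs();print(s["t"],inbin(s),s["ft_force"])
im=ctrl.get_image("wrist");save(im,"wrist5.png")
E
```

```text
t: 7.4
ee_pos: [511.1, 53.4, 164.3]
orientation: [2.635, 0.343, 0.088]
ft_force: [-2.1, -0.9, 4.0]
width: 87.6
grasp_force: 1.9
7.4 [ 22.5  22.9 -15.7] [-2.05417913 -0.92860855  3.95732598]
```

View pics/wrist5.png

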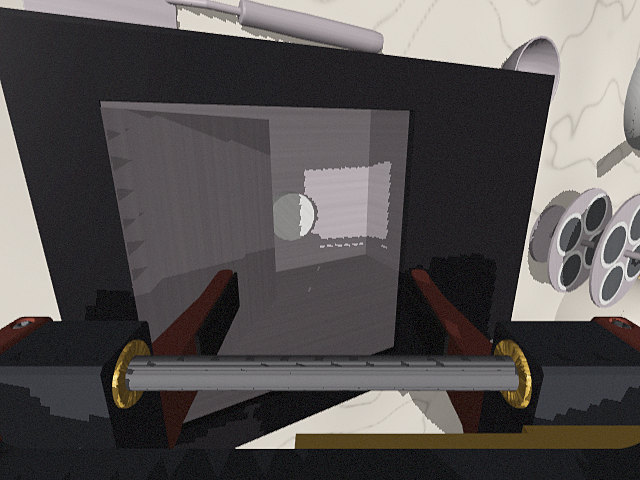

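The tin lies on the bin's floor at (293,217). I withdraw along the tool axis.

```bash
python3 -m creep '[{"translation":[0,0,-12],"angular":[0,0,0],"jaw":1},{"translation":[0,0,-26],"angular":[0,0,0],"jaw":1},{"translation":[0,0,-42],"angular":[0,0,0],"jaw":1},{"translation":[0,0,-60],"angular":[0,0,0],"jaw":1},{"translation":[0,0,-85],"angular":[0,0,0],"jaw":1},{"translation":[0,0,-110],"angular":[0,0,0],"jaw":1},{"translation":[0,0,-135],"angular":[0,0,0],"jaw":1},{"translation":[0,0,-150],"angular":[0,0,0],"jaw":1}]'
python3 -m creep '[{"translation":[0,0,-5],"angular":[0,0,0],"jaw":1},{"translation":[0,0,-5],"angular":[0,0,0],"jaw":1},{"translation":[0,0,-5],"angular":[0,0,0],"jaw":1},{"translation":[0,0,-5],"angular":[0,0,0],"jaw":1},{"translation":[0,0,-5],"angular":[0,0,0],"jaw":1},{"translation":[0,0,-5],"angular":[0,0,0],"jaw":1},{"translation":[0,0,-5],"angular":[0,0,0],"jaw":1},{"translation":[0,0,-5],"angular":[0,0,0],"jaw":1}]'
python3 - <<'E'
from p import *
s=ctrl.get_obs();print(s["t"],inbin(s),s["ft_force"])
im=ctrl.get_image("wrist");save(im,"wrist6.png")
E
```

```text
t: 8.45
ee_pos: [492.9, 122.8, 298.3]
orientation: [2.636, 0.344, 0.091]
ft_force: [-0.2, 0.6, 0.1]
width: 87.6
grasp_force: 0.0
t: 9.45
ee_pos: [492.3, 123.6, 301.1]
orientation: [2.634, 0.343, 0.088]
ft_force: [-0.2, 0.3, -0.1]
width: 87.8
grasp_force: 0.0
9.45 [ 95.1  22.9 121.1] [-0.24630244  0.32121199 -0.12807484]
```

View pics/wrist6.png

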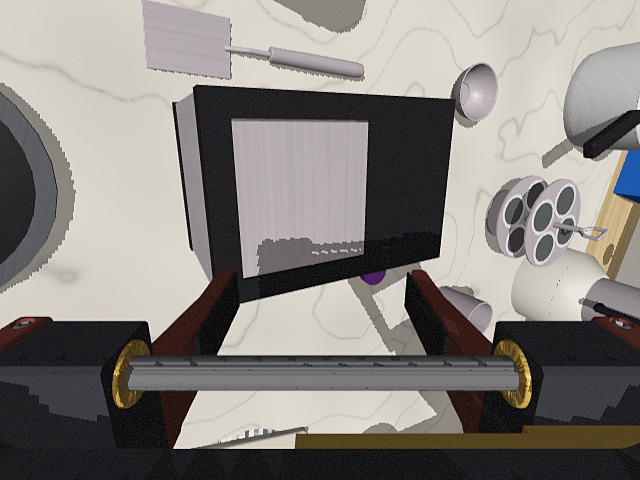

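The flap at (300,195) has closed flush, the deck is empty, the bystanders in view (turner, katori, idli stand, tumbler, tawa) look undisturbed, and the hand is clear. I'm handing it in.

```bash
python3 -c "from workcell import ctrl; print(ctrl.close_job())"
```

```text
the job is handed in; nothing more can be done
None
```

The tin was pushed over the deck's edge into the bin while the other finger held the flap open; the flap then closed, the hand is clear, no bystander was seen to move, and I handed the job in after about 9.5 s (no verdict was returned).

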